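Draw the long tube out of the covered box

ROBOT

A 7-joint arm with a two-finger parallel gripper is mounted at the origin on the work surface. World frame = base frame: x ahead of the robot, y to its left, z up, the work surface at z = 0. Lengths are in m, angles in rad, forces in N, time in s.
With the tool pointing down it reaches from about 0.4 to 0.9 m from the base axis. Payload 5.6 kg.
Tool frame: the origin (TCP) lies midway between the tips of the shut fingers; the grasp point (between the pads) lies 19 mm behind it; y points along the fingers, z is the direction in which the jaws open and shut, and the axes are right-handed (so a half turn about y gives the same grasp; the last joint's range is limited). The gripper opens to 92 mm and grips with 3 to 60 N. Pads are 20 mm wide; open, the fingers measure 128 mm over their backs; the gripper's body (75 mm by 189 mm) begins 69 mm behind the grasp point.
Start: joints at [-0.043, 0.468, -0.012, 1.603, 0.006, 1.071, -0.056], TCP at [0.65, -0, 0.215] pointing down, gripper open.
Joint ranges: [-2.53, 2.53], [-0.31, 2.02], [-1.57, 1.55], [0.28, 2.44], [-1.29, 4.43], [0.15, 1.84], [-2.92, 2.92]. Speed limits (rad/s): [2.57, 2.57, 3.14, 3.14, 3.14, 3.14, 3.14].

INTERFACE

Orientations are given as a 3x3 rotation matrix whose columns are the frame's x, y, z axes.
In Python, from station import env, effector, solver, viewer, workorder, search_frame, tip_of gives the robot as it stands. Calls block until the motion is done:
- env.reach(position, orientation): joint-space move of the TCP to a pose.
- env.movel(position, frame=None, rate=0.15): straight line of the TCP; frame=None keeps the orientation; rate is the mean speed in m/s.
- env.goto_joints(angles): joint-space move.
- effector.release() and effector.grasp(squeeze=None): open the fingers fully, or close them until they stop; squeeze is the grip in N (None keeps the last).
- env.pause(seconds).
- solver.inverse_kinematics(position, orientation): joint angles nearest the present ones, or None.
- env.sense(): the state.
- viewer.read_camera(name): name is "scene" or "side" or "wrist"; returns (picture, depth): 480x640x3 uint8, red, green, blue; 480x640 float32, m along the optical axis (not along the pixel's ray), 0 where there is no reading.
- viewer.camera_info(name): a dict with "intrinsics" (3x3 intrinsics, pixels), "eye" and "rotation" of the camera in the world; the wrist camera has in their place "T_tool_cam" (4x4, takes a point from camera to tool coordinates, whose origin is the TCP and whose axes are the tool frame's). Camera axes: x right, y up, looking along -z (the intrinsics and any distortion apply to the point x, -y, -z); pixel columns grow to the right and rows downward; lengths in m; the calibration is good to about 2 mm. A picture is of the moment at which its call begins: read the wrist's pose just before it. camera_info takes no time and is no camera call.
A pose or a line that the arm cannot do raises env.PlanningError and nothing moves.
- workorder.finish_job(): hands the job in, once; it reports no verdict.
Trained networks look in the newest picture that a camera, given by its name, has taken for a name from the list of things; names that differ only in an ending like _2 or _b are one class to them, and where a whole thing is asked for, a point or a joint stands for the part that bears it (a point fixed in the world has none). Each returns a list of dicts, best first, with "score" (0 to 1); they miss things now and then, are a little off and sometimes report something else, mostly with a low value. They report only what shows in the picture. A call takes as long as a camera call. They do not tell look-alikes from the thing itself.
- search_frame(camera, name): "at" ([x, y, z] in m, in world coordinates, good to about 4 mm: the middle of the surface that is visible of it).
- tip_of(camera, name): "at" ([x, y, z] in m, in world coordinates, good to about 4 mm: a listed point, or the origin of a listed thing).
The state is a dict: "t": time; "joint_positions": joint angles; "joint_velocities": joint speeds; "tau": joint torques, N m; "ee_pos": TCP position; "tcp_rot": TCP orientation; "wrist_force": force on the tool from outside, world axes, zero at the start; "moment": the same for the moment, N m; "gripper_width": finger opening in m.
Only numpy, scipy, OpenCV 4.12 (cv2) and the standard library are available. Lean on these libraries where they do the work, as an engineer would, in place of code of your own. Each camera call takes 0.05 s, during which the arm holds its last target.

TASK

The tub of nuts stands over the opening of the long covered box: slide it along the box's top, without lifting it, squarely into the empty yellow outline. Then take the square tube that lies inside by its orange end in the opening, tilt it so that this end rises, and draw it out slantwise through the opening. Finish still holding the tube in the gripper, still, with all of it at least 5 cm above the box's top and touching nothing else; leave everything else on the table where it is.

Things in the scene. Friction and masses are not known exactly. Their poses are not given: they have to be found in the camera images.
- box: Fixed covered box for long parts. Origin on the table; its y runs along its length, z up. Top sheet: y -175 to +180 mm, x -100 to +100 mm, top at 92 mm above the table, 4 mm thick. Below it a trough 150 mm wide inside (the +x wall is clear plastic): floor at 6 mm, end walls at y = -155 (as high as the top) and +174 mm, two 10 mm wide cross ribs, tops at 45 mm, centred at y = +5 and -130 mm.
- mark (a point): Centre of the empty yellow outline (155 mm along the box's y, 192 mm across) on the box's top, level with the top: box frame x = 0, y = +95 mm, z = 92 mm.
- mouth (a point): Centre of the only opening in the box's top, level with the top: box frame x = 0, y = -92.5, z = 92 mm. The opening is 125 mm long along the box's y (y -30 to -155 mm) and 150 mm wide (x -75 to +75 mm); its far short side is the end wall.
- tub: Loose blue open tub with nuts fixed in it, 182 mm along its x, 140 mm along its y, walls 55 mm high, about 0.7 kg. Origin: centre of its underside. In its middle a grey upright grip plate, 14 mm thick (along x), 70 mm long (along y), top 99 mm above the underside. Starts on the box's top over the opening, nearly square to the box, resting on the strips beside the opening.
- tube: Loose square steel tube 260 x 16 x 16 mm, ends orange, about 0.3 kg. Origin: centre of its underside; long axis = its y. Starts level on the two ribs in the box (underside 45 mm above the table), along the box's y within 3 degrees; about 115 mm lies under the opening, the rest under the closed top. A tilt of about 18 degrees brings it out between the top sheet's edge and the end wall.
- tube_front (a point): Centre of the tube's end face in the opening (tube frame y = -130 mm, mid-thickness).
- tube_tail (a point): Centre of the tube's other end face, under the closed top (tube frame y = +130 mm, mid-thickness).
- bolt: A short bolt with two square heads, 102 mm long, 26 mm high, lying on the right of the table; bystander. Origin under its middle.
- carton: Orange box 70 x 50 x 45 mm on the right; bystander. Origin: centre of its underside.
- jar: Closed jar, 68 mm across, 90 mm tall, on the right; bystander. Origin: centre of its underside.
- collar: Steel ring, 64 mm across, 22 mm high, on the left; bystander. Origin: centre of its underside.
- clampblock: Dark steel block 70 x 50 x 30 mm with a hole, on the left; bystander. Origin: centre of its underside.
- driver: Screwdriver lying on the left near the robot; bystander. Origin under its middle.
There are look-alikes about, which are no part of the job. What is shaped like the tub but brown or green is not meant.

How it is judged:
By the outcome, as a careful person would: the job done as asked, in the order asked, and still so for the second after the job is handed in, while the arm keeps its last pose, push and grip.
It also fails if it takes over 48 s, if anything falls off the work surface, if the arm or the gripper's body presses on something with over 40 N, if the wrist force passes 120 N, or if a joint passes its speed limit or range.

## Working session

There is one attempt and no reset: what is moved stays moved. The work goes in short steps, each a Python script; the robot and the scene stay as the last script left them, time stands still between calls to the robot, and variables do not carry over. Pictures are saved under pics/ and viewed, and the job is handed in when it is done.

```bash
ls; mkdir -p pics; python3 - <<'E'
from station import *
import cv2,numpy as np
for c in ("scene","side","wrist"):
    p,d=viewer.read_camera(c); cv2.imwrite(f"pics/{c}0.png",p[:,:,::-1])
    print(c,viewer.camera_info(c))
    for n in ("box","mark","mouth","tub","tube","tube_front"):
        try: print(n,[(np.round(r["at"],3),round(r["score"],2)) for r in tip_of(c,n)][:3])
        except Exception as e: print(n,e)
print(env.sense())
E
```

```text
pics
scene {'intrinsics': array([[473.54939509,   0.        , 317.320446  ],
       [  0.        , 473.54939509, 245.86182946],
       [  0.        ,   0.        ,   1.        ]]), 'eye': array([ 1.34028703, -0.22405303,  0.81576866]), 'rotation': array([[ 0.27858918, -0.6224895 ,  0.73136509],
       [ 0.96040976,  0.18142079, -0.21142276],
       [-0.00107639,  0.76131027,  0.64838686]])}
box [(array([ 0.596,  0.13 , -0.004]), 0.71)]
mark [(array([0.589, 0.225, 0.091]), 0.61)]
mouth []
tub [(array([ 0.383, -0.149, -0.003]), 0.86), (array([0.6  , 0.04 , 0.092]), 0.69), (array([ 0.319,  0.211, -0.003]), 0.6)]
tube []
tube_front []
side {'intrinsics': array([[492.54922553,   0.        , 323.16298368],
       [  0.        , 492.54922553, 240.93380496],
       [  0.        ,   0.        ,   1.        ]]), 'eye': array([0.03310721, 0.86203926, 0.94281436]), 'rotation': array([[-0.87747219,  0.31443877, -0.36217512],
       [-0.47961944, -0.57086851,  0.66638903],
       [ 0.00278418,  0.75844407,  0.65173219]])}
box [(array([ 0.593,  0.128, -0.002]), 0.77)]
mark [(array([0.587, 0.223, 0.
[... 1178 characters left out ...]
': array([ 6.31609718e-04,  1.39246485e-03,  2.09831808e-04,  1.71916809e-03,
       -4.78838027e-04, -1.59797439e-05,  8.90434009e-04]), 'tau': array([ 4.63525957e-04, -5.20425153e+01, -1.21678796e-02, -2.44060278e+01,
       -5.65542199e-02,  1.13951694e-02,  3.23289078e-05]), 'ee_pos': array([ 6.49990898e-01, -4.15920528e-05,  2.14564183e-01]), 'tcp_rot': array([[-9.80347814e-05, -3.42142797e-05,  9.99999995e-01],
       [-9.99999994e-01, -4.17795390e-05, -9.80362108e-05],
       [ 4.17828931e-05, -9.99999999e-01, -3.42101837e-05]]), 'wrist_force': array([ 0.26003469, -0.21032931, -0.92413775]), 'moment': array([ 0.02178765, -0.04899897,  0.03768542]), 'gripper_width': 0.0918152758823548}
```

View pics/scene0.png

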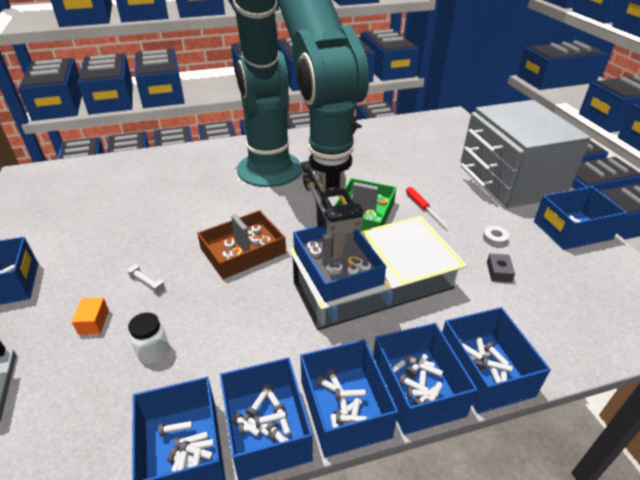

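View pics/side0.png

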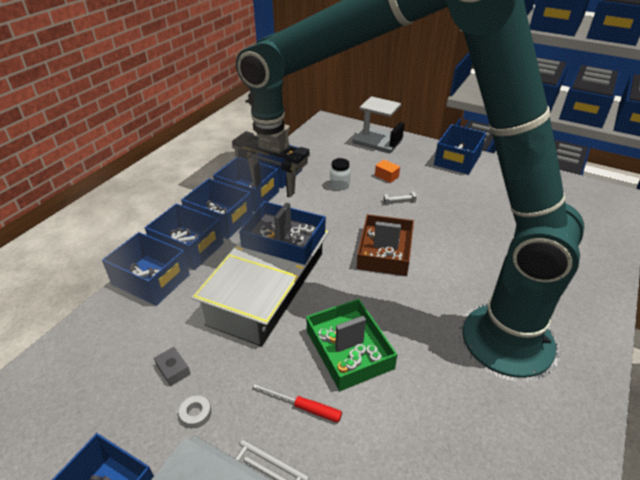

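View pics/wrist0.png

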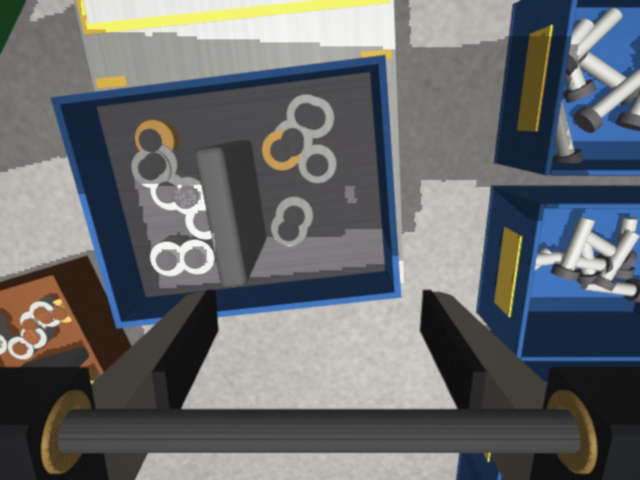

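```bash
cat > h.py <<'E'
from station import *
import cv2,numpy as np
def cloud(c):
    s=env.sense(); p,d=viewer.read_camera(c); i=viewer.camera_info(c); K=i["intrinsics"]
    v,u=np.mgrid[:480,:640]
    P=np.stack([(u-K[0,2])/K[0,0]*d,-(v-K[1,2])/K[1,1]*d,-d],-1)
    if c=="wrist":
        T=i["T_tool_cam"]; P=P@T[:3,:3].T+T[:3,3]; P=P@s["tcp_rot"].T+s["ee_pos"]
    else: P=P@i["rotation"].T+i["eye"]
    P[d<=0]=np.nan
    return p,d,P
def save(n,p): cv2.imwrite(f"pics/{n}.png",p[:,:,::-1])
def Rdown(yaw,tilt=0):
    # tool y down; tool z (jaw axis) at angle yaw from world x
    z=np.array([np.cos(yaw),np.sin(yaw),0]); y=np.array([0,0,-1.]); x=np.cross(y,z)
    R=np.stack([x,y,z],1)
    return R
E
python3 - <<'E'
from h import *
env.reach([0.6,0.17,0.33],Rdown(0))
p,d,P=cloud("wrist"); save("w1",p); np.savez("w1.npz",p=p,d=d,P=P)
h=cv2.cvtColor(p,cv2.COLOR_RGB2HSV)
m=(h[...,0]>22)&(h[...,0]<38)&(h[...,1]>120)&(h[...,2]>120)&(abs(P[...,2]-.092)<.012)
q=P[m]; print(m.sum(),q.min(0),q.max(0))
print(cv2.minAreaRect((q[:,:2]*1000).astype(np.float32)), np.median(q[:,2]))
b=(h[...,0]>100)&(h[...,0]<125)&(h[...,1]>120)&(abs(P[...,2]-.147)<.006)
q=P[b]; print(b.sum(),cv2.minAreaRect((q[:,:2]*1000).astype(np.float32)),np.median(q[:,2]))
g=(abs(P[...,2]-.191)<.006)&(abs(P[...,0]-.6)<.06)&(abs(P[...,1]-.04)<.06)
q=P[g]; print(g.sum(),cv2.minAreaRect((q[:,:2]*1000).astype(np.float32)),np.median(q[:,2]))
print(env.sense()["t"],env.sense()["ee_pos"])
E
```

```text
3075 [0.48532995 0.10356846 0.0902265 ] [0.69544767 0.31225879 0.09634706]
((590.7127075195312, 207.907470703125), (195.49697875976562, 192.89019775390625), 5.2364821434021) 0.09271727258420812
2870 ((601.8490600585938, 35.51495361328125), (181.4408721923828, 141.18777465820312), 6.737857341766357) 0.1465331737560217
1101 ((601.4264526367188, 37.77729034423828), (14.026309967041016, 66.51602935791016), 6.650115489959717) 0.19065889819193935
1.9583 [0.60030669 0.16737479 0.32857737]
```

View pics/w1.png

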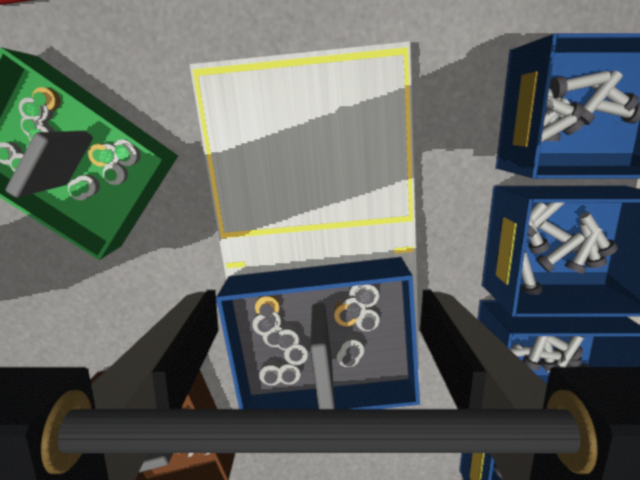

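```bash
python3 - <<'E'
from h import *
z=np.load("w1.npz");p,P=z["p"],z["P"]
h=cv2.cvtColor(p,cv2.COLOR_RGB2HSV)
m=((h[...,0]>18)&(h[...,0]<38)&(h[...,1]>110)&(h[...,2]>90)&(abs(P[...,2]-.092)<.012)).astype(np.uint8)
m=cv2.dilate(m,np.ones((3,3)))
n,l,st,c=cv2.connectedComponentsWithStats(m)
for i in range(1,n):
    if st[i,4]>30:
        q=P[(l==i)&np.isfinite(P[...,2])]; print(st[i],cv2.minAreaRect((q[:,:2]*1000).astype(np.float32)))
# top sheet edges from height
e=(abs(P[...,2]-.092)<.005)&(P[...,1]>.1)
n,l,st,c=cv2.connectedComponentsWithStats(e.astype(np.uint8)); i=1+np.argmax(st[1:,4])
q=P[l==i]; print("sheet",st[i],cv2.minAreaRect((q[:,:2]*1000).astype(np.float32)))
E
```

```text
[ 192   47  222  192 4984] ((589.0177612304688, 223.92715454101562), (198.7933349609375, 162.7200164794922), 5.222797393798828)
[393 246  21   8 146] ((685.9462890625, 122.23694610595703), (20.904199600219727, 7.694779396057129), 4.062127590179443)
[226 261  20   8 134] ((511.9196472167969, 106.81263732910156), (20.710634231567383, 7.992753982543945), 4.642364025115967)
sheet [  189    41   227   231 44255] ((590.96435546875, 200.25479125976562), (200.82290649414062, 218.7765350341797), 5.087884426116943)
```

```bash
python3 - <<'E'
from h import *
np.set_printoptions(precision=4,suppress=True)
a=np.deg2rad(6.65); R=Rdown(a)
env.reach([.6016,.0358,.23],R); s=env.sense(); print(s["ee_pos"])
env.movel([.6016,.0358,.155],R,rate=.1); s=env.sense(); print(s["ee_pos"],s["wrist_force"])
effector.grasp(30); s=env.sense(); print(s["t"],s["ee_pos"],s["wrist_force"],s["gripper_width"])
p,d,P=cloud("wrist"); save("w2",p)
E
```

```text
[0.6021 0.0364 0.2303]
[0.6021 0.036  0.1556] [ 0.522  -0.0433 -0.5898]
4.725 [0.6021 0.0359 0.1551] [ 3.1204  0.5815 -1.3269] 0.013886006270483838
```

View pics/w2.png

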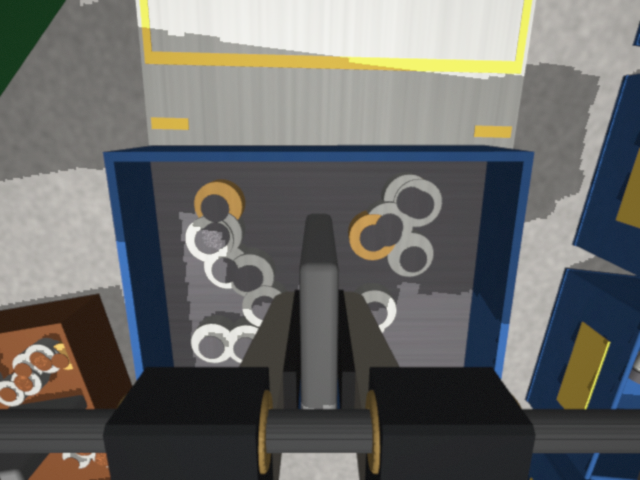

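```bash
python3 - <<'E'
from h import *
np.set_printoptions(precision=4,suppress=True)
R=Rdown(np.deg2rad(5.18))
for f in (.15,.6,1):
    x=np.array([.602,.0359,.155])*(1-f)+np.array([.589,.2241,.155])*f
    env.movel(x,Rdown(np.deg2rad(6.65*(1-f)+5.18*f)),rate=.08); s=env.sense(); print(s["t"],s["ee_pos"],s["wrist_force"],s["moment"])
env.pause(.2)
p,d,P=cloud("wrist"); save("w3",p)
p,d,P=cloud("scene"); save("s3",p)
E
```

```text
5.2833 [0.5998 0.0647 0.1551] [ 0.7305 -0.333   1.2595] [-0.0031 -0.0595 -0.0589]
6.4917 [0.5947 0.1464 0.1552] [ 0.2927 -4.2529  2.3345] [-0.9371 -0.1639  0.1047]
7.5833 [0.5897 0.2215 0.1551] [-0.2373 -5.5988  2.6612] [-0.9826 -0.186  -0.0208]
```

View pics/w3.png

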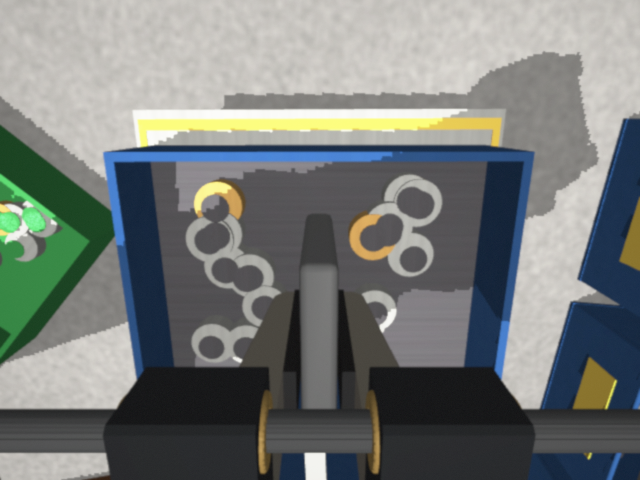

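View pics/s3.png

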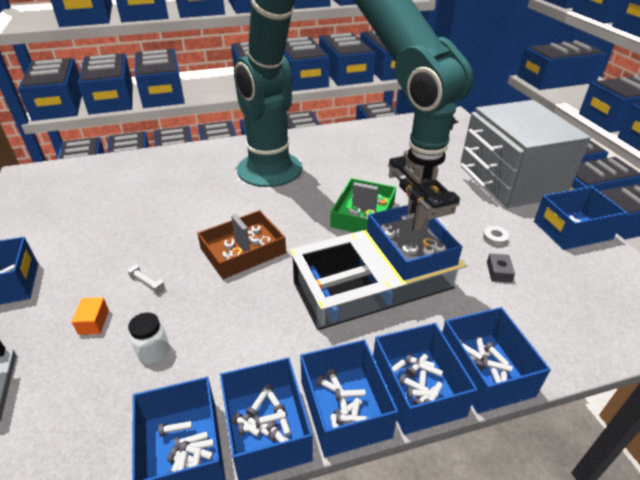

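```bash
python3 - <<'E'
from h import *
np.set_printoptions(precision=4,suppress=True)
s=env.sense(); print(s["t"],s["ee_pos"],s["wrist_force"])
for c in ("wrist","scene","side"):
    p,d,P=cloud(c)
    h=cv2.cvtColor(p,cv2.COLOR_RGB2HSV)
    b=(h[...,0]>100)&(h[...,0]<125)&(h[...,1]>120)&(abs(P[...,2]-.147)<.006)&(abs(P[...,0]-.59)<.13)&(abs(P[...,1]-.22)<.12)
    q=P[b]; print(c,b.sum(),cv2.minAreaRect((q[:,:2]*1000).astype(np.float32)))
    m=((h[...,0]>18)&(h[...,0]<38)&(h[...,1]>110)&(h[...,2]>90)&(abs(P[...,2]-.092)<.012)&(abs(P[...,0]-.59)<.13)&(abs(P[...,1]-.22)<.15))
    q=P[m]; B=np.deg2rad(5.2); q=q[:,:2]-[.589,.2239]; q=q@np.array([[np.cos(B),-np.sin(B)],[np.sin(B),np.cos(B)]])
    print(" yellow box rel",np.percentile(q,[1,50,99],axis=0))
p,d,P=cloud("side"); save("d3",p[150:400,150:400].repeat(3,0).repeat(3,1)[:600])
E
```

```text
7.8833 [0.5897 0.2215 0.1552] [ 0.4724 -5.1087  1.8974]
wrist 10374 ((587.1743774414062, 235.35118103027344), (183.09353637695312, 110.58563995361328), 5.011521816253662)
 yellow box rel [[-0.0966  0.0676]
 [ 0.0049  0.0773]
 [ 0.0971  0.0802]]
scene 399 ((590.8110961914062, 219.10140991210938), (183.16708374023438, 139.6929473876953), 4.78364372253418)
 yellow box rel [[-0.097  -0.1104]
 [ 0.0806 -0.0739]
 [ 0.0987  0.0778]]
side 393 ((586.82861328125, 221.15187072753906), (182.38211059570312, 144.0948486328125), 6.023555278778076)
 yellow box rel [[-0.0999 -0.1093]
 [-0.0721  0.0754]
 [ 0.0947  0.0815]]
```

View pics/d3.png

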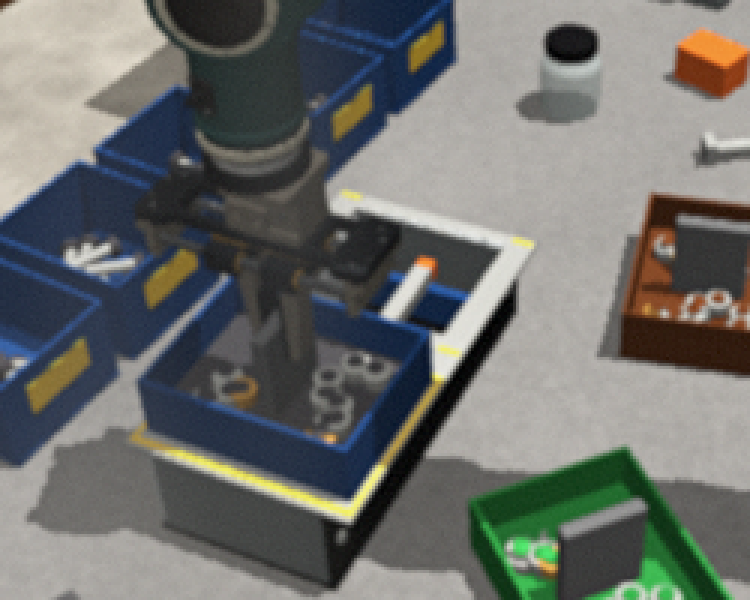

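```bash
python3 - <<'E'
from h import *
np.set_printoptions(precision=4,suppress=True)
env.movel([.5885,.2277,.155],Rdown(np.deg2rad(5.18)),rate=.03); env.pause(.2)
s=env.sense(); print(s["t"],s["ee_pos"],s["wrist_force"])
effector.release(); s=env.sense(); print(s["ee_pos"],s["wrist_force"])
x=s["ee_pos"]; env.movel([x[0],x[1],.24],rate=.15)
# viewing pose over opening
env.reach([.6,.12,.30],Rdown(np.deg2rad(5.2)))
p,d,P=cloud("wrist"); save("w4",p); np.savez("w4.npz",p=p,P=P); print(env.sense()["t"])
for n in ("tube","tube_front","mouth"): print(n,[(np.round(r["at"],4),round(r["score"],2)) for r in tip_of("wrist",n)][:3])
h=cv2.cvtColor(p,cv2.COLOR_RGB2HSV)
B=np.deg2rad(5.2);M=np.array([[np.cos(B),-np.sin(B)],[np.sin(B),np.cos(B)]])
o=np.array([.5976,.1293])
for nm,z0,hr in (("tubtop",.147,(100,125)),("tubetop",.061,(0,180))):
    b=(h[...,0]>=hr[0])&(h[...,0]<=hr[1])&(abs(P[...,2]-z0)<.005)&(abs(P[...,0]-.59)<.15)&((abs(P[...,1]-.22)<.12) if z0>.1 else (P[...,1]<.11)&(P[...,1]>-.04)&(abs(P[...,0]-.6)<.07))
    q=P[b]; r=cv2.minAreaRect((((q[:,:2]-o)@M)*1000).astype(np.float32)); print(nm,b.sum(),r,np.median(q[:,2]))
E
```

```text
8.5583 [0.5893 0.2246 0.1552] [ 0.2732 -6.2556  3.0194]
[0.5885 0.2277 0.155 ] [-0.98   -0.7074 -0.313 ]
11.1
tube []
tube_front [(array([ 0.6131, -0.0168,  0.0544]), 0.61)]
mouth [(array([0.6056, 0.0343, 0.0934]), 0.62)]
tubtop 3854 ((-0.63525390625, 89.29721069335938), (128.36085510253906, 182.54847717285156), 89.67847442626953) 0.14706362542751217
tubetop 2127 ((-8.407379150390625, -96.92817687988281), (133.8478240966797, 117.84761047363281), 0.108108289539814) 0.06101786219744515
```

View pics/w4.png

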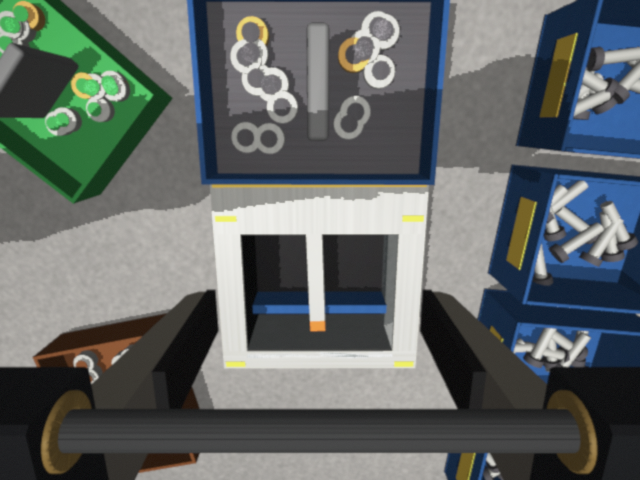

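```bash
python3 - <<'E'
from h import *
z=np.load("w4.npz");p,P=z["p"],z["P"]
B=np.deg2rad(5.2);M=np.array([[np.cos(B),-np.sin(B)],[np.sin(B),np.cos(B)]])
o=np.array([.5976,.1293])
Q=P.copy(); Q[...,:2]=(P[...,:2]-o)@M
b=(abs(Q[...,2]-.061)<.004)&(abs(Q[...,0])<.035)&(Q[...,1]<-.03)&(Q[...,1]>-.16)
q=Q[b]*1000; print(b.sum(),cv2.minAreaRect(q[:,:2].astype(np.float32)))
for y in range(-150,-25,10):
    k=q[abs(q[:,1]-y)<5]
    if len(k): print(y,len(k),k[:,0].min(),k[:,0].max(),np.median(k[:,2]))
# opening edges on the sheet
b=(abs(Q[...,2]-.092)<.004)&(abs(Q[...,0])<.06)&(Q[...,1]<.02)&(Q[...,1]>-.2)
q=Q[b]*1000; print("sheet y",q[q[:,1]>-90][:,1].min(), np.percentile(q[q[:,1]<-90][:,1],[0,50,100]))
b=(abs(Q[...,2]-.092)<.004)&(abs(Q[...,1]+.09)<.04)
q=Q[b]*1000; print("x",q[q[:,0]<0][:,0].max(),q[q[:,0]>0][:,0].min())
b=(abs(Q[...,2]-.045)<.004)&(abs(Q[...,0])<.06)&(Q[...,1]<-.1)&(Q[...,1]>-.16)
q=Q[b]*1000; print("rib",np.percentile(q,[2,50,98],axis=0))
E
```

```text
1695 ((-0.5164718627929688, -96.84881591796875), (68.86666870117188, 117.67015075683594), 0.5560951232910156)
-150 210 -34.3875406985277 34.47880351618555 61.08663887849882
-140 127 -9.850008004077226 5.525287572414633 60.91036330011304
-130 117 -9.766679712205018 5.501592069285105 60.99140904687736
-120 131 -10.774063706227542 4.404708550123207 61.01271457513527
-110 125 -10.676259022629896 4.383378497265023 61.006592133965086
-100 135 -11.612115487454476 4.37916097585106 60.98841107546002
-90 131 -11.569141339068114 3.3029722887189013 61.0835667272904
-80 132 -11.510624718045742 3.300365325511144 61.10950871499274
-70 148 -12.438277760013268 3.29513133859329 61.02782918658385
-60 135 -12.357744377345952 2.2572398115770156 60.90438349422483
-50 139 -13.192872334491183 2.255161620634933 61.069088899926626
-40 109 -13.1857217991961 2.259512207912166 61.14754487368851
sheet y -29.624672673417415 [-174.93158014 -163.36625632 -153.56032277]
x -74.59132294575164 74.6280609328319
rib [[ -58.18983897 -155.22259691   41.53061733]
 [   7.92886217 -130.52268191   44.93548796]
 [  58.13112023 -124.17495459   48.40285891]]
```

```bash
cat >> h.py <<'E'
np.set_printoptions(precision=4,suppress=True)
BY=np.deg2rad(5.2); TY=np.deg2rad(7.1); O=np.array([.5976,.1293])
def box2w(x,y): c,s=np.cos(BY),np.sin(BY); return O+[c*x-s*y,s*x+c*y]
U=np.array([-np.sin(TY),np.cos(TY),0]); J=np.array([np.cos(TY),np.sin(TY),0]); Z=np.array([0,0,1.])
PIV=np.append(box2w(-.0058,-.030),.045)
def pose(th,h,draw=0,lift=0):
    th=np.deg2rad(th); up=np.sin(th)*U+np.cos(th)*Z; fr=-np.cos(th)*U+np.sin(th)*Z
    g=PIV+Z*(h+lift)+fr*(.075+draw)+up*.008
    y=-up; R=np.stack([np.cross(y,J),y,J],1)
    return g-.019*up,R
E
python3 - <<'E'
from h import *
for a in [(0,0,0,.12),(0,0),(9,.0105),(18,.021),(18,.021,.09),(18,.021,.18),(18,.021,.18,.12)]:
    x,R=pose(*a); print(a,x,solver.inverse_kinematics(x,R))
x,R=pose(0,0,0,.10); env.reach(x,R); print(env.sense()["ee_pos"],x)
x,R=pose(0,0); env.movel(x,R,rate=.1); s=env.sense(); print(s["ee_pos"],x,s["wrist_force"])
effector.grasp(60); s=env.sense(); print(s["t"],s["ee_pos"],s["wrist_force"],s["gripper_width"])
p,d,P=cloud("wrist"); save("w5",p)
p,d,P=cloud("scene"); save("s5",p[200:350,250:450].repeat(4,0).repeat(4,1))
E
```

```text
(0, 0, 0, 0.12) [0.6038 0.0245 0.154 ] [-0.0971  0.4571  0.0016  1.7726 -0.0009  0.9119  0.0288]
(0, 0) [0.6038 0.0245 0.034 ] [-0.0947  0.6224 -0.0015  1.8315  0.0014  0.6877  0.0269]
(9, 0.0105) [0.6039 0.0237 0.0564] [-0.2249  0.5912  0.0588  1.8351  0.1861  0.7329 -0.1915]
(18, 0.021) [0.6038 0.0247 0.0787] [-0.3402  0.5792  0.099   1.8283  0.3583  0.8116 -0.3899]
(18, 0.021, 0.09) [ 0.6144 -0.0602  0.1065] [-0.2189  0.5378  0.1254  1.8213  0.3477  0.8126 -0.2309]
(18, 0.021, 0.18) [ 0.6249 -0.1451  0.1343] [-0.0954  0.5163  0.1492  1.7804  0.3246  0.8262 -0.0615]
(18, 0.021, 0.18, 0.12) [ 0.6249 -0.1451  0.2543] [-0.0786  0.3822  0.125   1.6793  0.3046  1.0519  0.0123]
[0.6049 0.026  0.135 ] [0.6038 0.0245 0.134 ]
[0.6044 0.0245 0.0347] [0.6038 0.0245 0.034 ] [-1.1715  0.4888  0.2861]
14.3333 [0.604  0.0245 0.034 ] [ 0.661   0.4607 -0.102 ] 0.015488153985809229
```

View pics/w5.png

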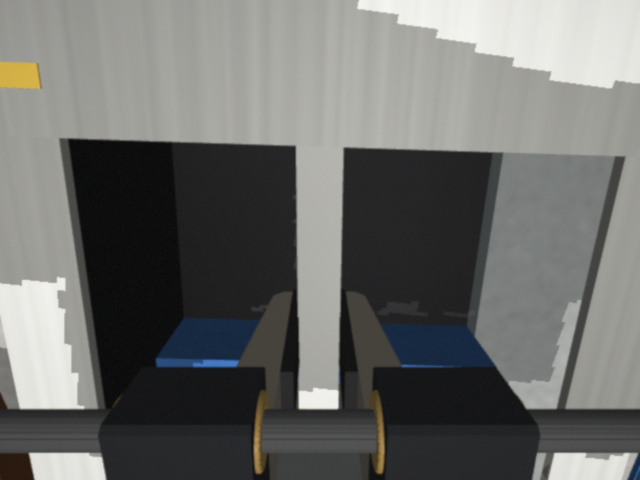

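View pics/s5.png

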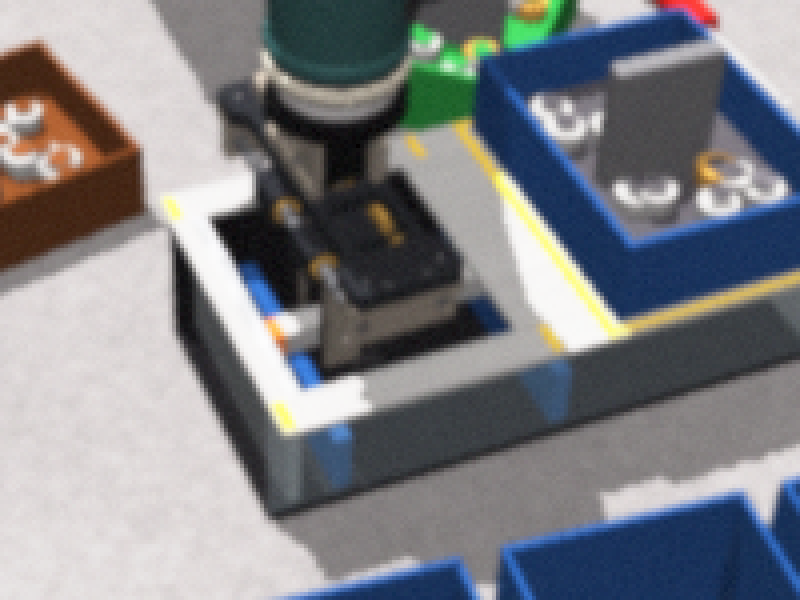

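Tube gripped (width 15.5 mm), square in the jaws. Tilt in small steps, with force checks.

```bash
python3 - <<'E'
from h import *
for k in range(1,7):
    x,R=pose(3*k,.0035*k); env.movel(x,R,rate=.05); s=env.sense(); print(s["t"],s["ee_pos"]-x,s["wrist_force"],s["moment"],s["gripper_width"])
    if np.linalg.norm(s["wrist_force"])>20: print("stop");break
p,d,P=cloud("wrist"); save("w6",p); np.savez("w6.npz",p=p,P=P)
p,d,P=cloud("scene"); save("s6",p[200:350,250:450].repeat(4,0).repeat(4,1))
E
```

```text
14.7333 [-0.0007  0.0009 -0.0005] [-0.0695 -0.3071 -3.532 ] [-0.1169  0.0024 -0.0354] 0.015299618922699388
15.0333 [-0.0004  0.0005 -0.0004] [-0.3933 -0.3382 -4.4735] [-0.1277 -0.05    0.0339] 0.015319096850996477
15.3333 [-0.0001  0.0004 -0.0003] [-0.2674  0.0781 -4.1456] [-0.0744 -0.0003 -0.038 ] 0.015382240680219601
15.6333 [-0.0001  0.0005 -0.0003] [ 0.7557  0.7144 -3.6544] [ 0.0726  0.0604 -0.0098] 0.015285582732780703
15.9333 [-0.0001  0.0005 -0.0003] [ 1.0121  0.2187 -5.0814] [0.129  0.0373 0.0453] 0.015273746797849173
16.2333 [-0.      0.0004 -0.0003] [-0.5234 -0.2727 -3.9759] [ 0.2202  0.0208 -0.0113] 0.015636751475725446
```

View pics/w6.png

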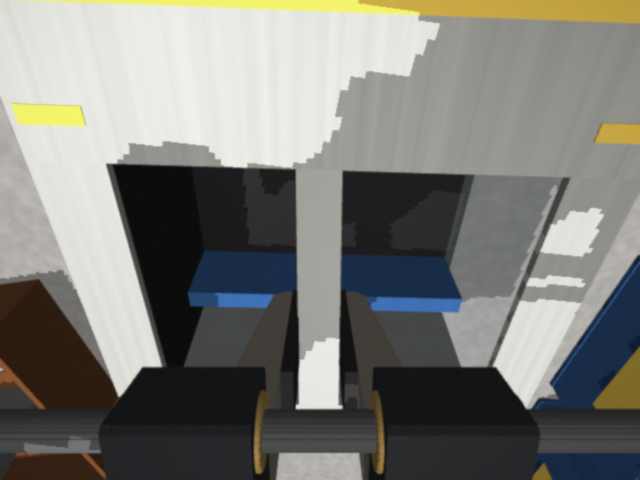

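View pics/s6.png

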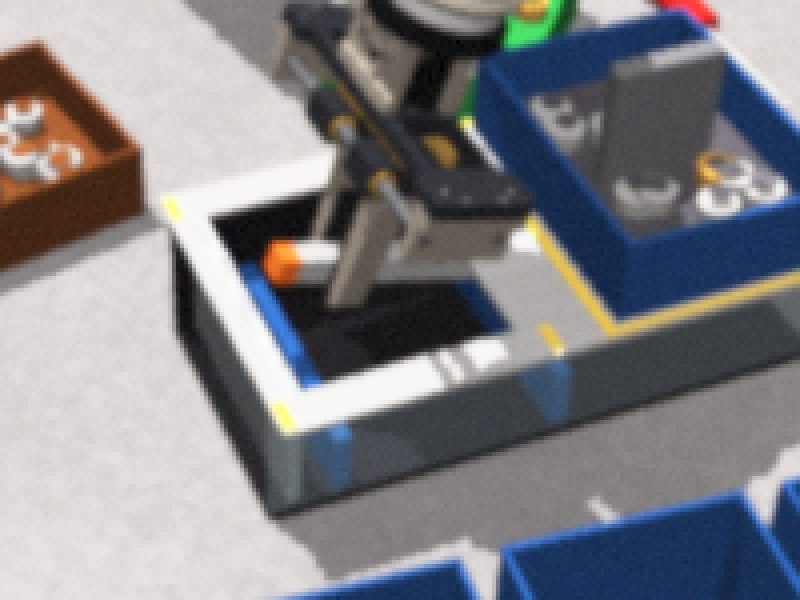

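```bash
cat >> h.py <<'E'
def tubecheck(P):
    # tube top surface visible above fingers: in (u-from-pivot, z)
    r=P-np.array([PIV[0],PIV[1],0]); u=r@U; j=r@J
    b=(abs(j)<.006)&(u>-.07)&(u<-.003)&(P[...,2]<.15)&(P[...,2]>.06)
    A=np.polyfit(u[b],P[...,2][b],1); print("n",b.sum(),"tilt",np.degrees(np.arctan(-A[0])),"top z at edge",A[1],"res",np.std(P[...,2][b]-np.polyval(A,u[b])))
E
python3 - <<'E'
from h import *
tubecheck(np.load("w6.npz")["P"])
E
```

```text
n 5870 tilt 18.406943543346248 top z at edge 0.08214971593976429 res 0.0006345043275541988
```

```bash
python3 - <<'E'
from h import *
for dr in (.04,.09):
    x,R=pose(18,.021,dr); env.movel(x,R,rate=.07); s=env.sense(); print(s["t"],s["ee_pos"]-x,s["wrist_force"],s["moment"],s["gripper_width"])
    if np.linalg.norm(s["wrist_force"])>20: print("stop");break
    p,d,P=cloud("wrist"); tubecheck(P)
save("w7",p)
p,d,P=cloud("scene"); save("s7",p[200:350,230:430].repeat(4,0).repeat(4,1))
E
```

```text
17.0583 [-0.      0.0002 -0.0001] [ 0.0504  0.2682 -4.5271] [0.2436 0.0405 0.0393] 0.015265326441927896
n 7571 tilt 18.499677188106137 top z at edge 0.08185849099751996 res 0.0006775275585433613
17.975 [-0.0001  0.0005 -0.0002] [ 0.1355  0.2489 -4.2835] [ 0.3006  0.0416 -0.0061] 0.015425770073269491
n 3986 tilt 18.595166451763152 top z at edge 0.0812690727319888 res 0.0007191893253955329
```

View pics/s7.png

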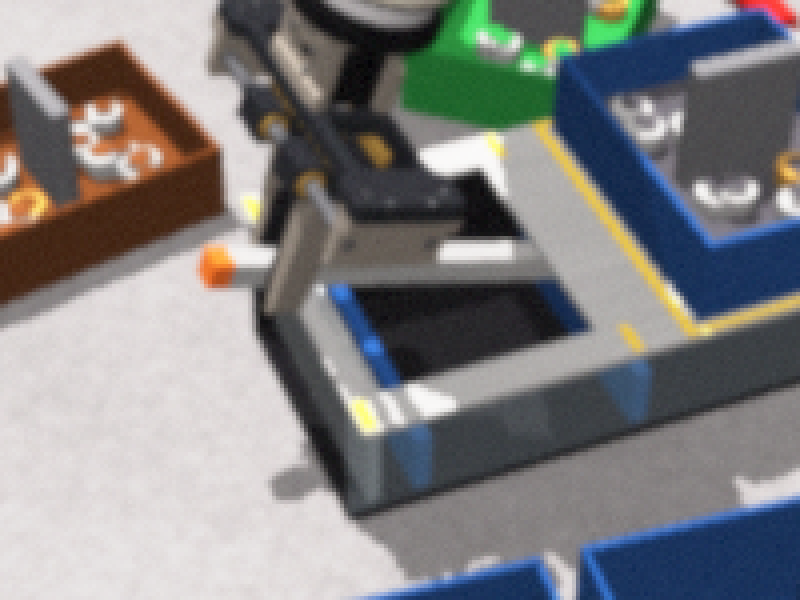

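```bash
python3 - <<'E'
from h import *
for dr,li in ((.14,0),(.185,0),(.185,.06),(.185,.15)):
    x,R=pose(18,.021,dr,li); env.movel(x,R,rate=.08); s=env.sense(); print(s["t"],s["ee_pos"]-x,s["wrist_force"],s["moment"],s["gripper_width"])
    if np.linalg.norm(s["wrist_force"])>20: print("stop");break
env.pause(.5)
for c in ("scene","side","wrist"):
    p,d,P=cloud(c); save(c+"8",p); np.savez(c+"8.npz",p=p,P=P)
    for n in ("tube_front","tube_tail","tub"): print(c,n,[(np.round(r["at"],4),round(r["score"],2)) for r in tip_of(c,n)][:3])
print(env.sense()["t"],env.sense()["joint_velocities"])
E
```

```text
18.85 [-0.0001  0.0004 -0.0002] [-1.4327 -0.5891 -3.5784] [0.316  0.0504 0.0091] 0.015410361630518466
19.5667 [-0.0001  0.0002 -0.0002] [ 0.5346 -0.7165 -4.0588] [0.2907 0.0193 0.0158] 0.015505030588177449
20.4667 [-0.0004  0.0001 -0.0005] [-0.153  -0.1828 -3.6515] [ 0.2035  0.0505 -0.0058] 0.015309461205321066
21.7417 [-0.0004  0.0001 -0.0008] [ 0.306  -0.4677 -2.7768] [0.2512 0.0346 0.0403] 0.0153431405133732
scene tube_front [(array([ 0.6294, -0.1832,  0.3163]), 0.88)]
scene tube_tail [(array([0.6022, 0.064 , 0.235 ]), 0.56), (array([0.6076, 0.036 , 0.0884]), 0.51)]
scene tub [(array([ 0.3162,  0.2084, -0.0052]), 0.72), (array([ 0.3828, -0.148 , -0.0019]), 0.69), (array([0.5885, 0.2282, 0.0934]), 0.64)]
side tube_front [(array([ 0.6332, -0.1871,  0.3195]), 0.58), (array([ 0.5294,  0.5141, -0.0022]), 0.32)]
side tube_tail [(array([0.6014, 0.0635, 0.2375]), 0.83)]
side tub [(array([ 0.3777, -0.1559, -0.0026]), 0.92), (array([0.3213, 0.2053, 0.0024]), 0.9), (array([0.5888, 0.2228, 0.0902]), 0.61)]
wrist tube_front [(array([ 0.6353, -0.1843,  0.3139]), 0.57)]
wrist tube_tail []
wrist tub [(array([ 0.3834, -0.1521, -0.0026]), 0.88)]
22.8417 [-0.0008 -0.0001  0.0012  0.0016  0.0016  0.0017 -0.002 ]
```

View pics/scene8.png

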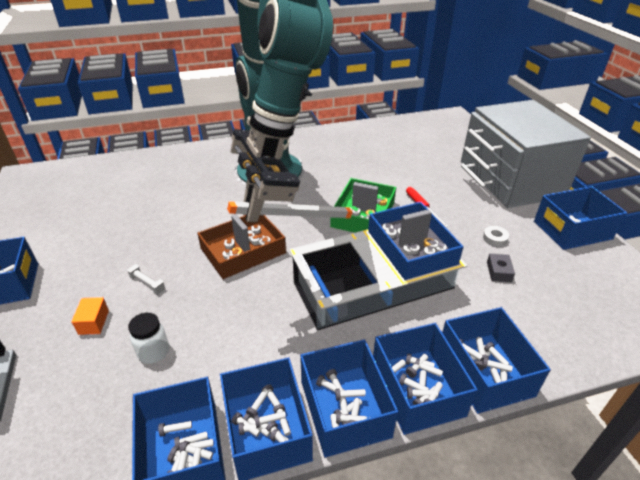

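View pics/side8.png

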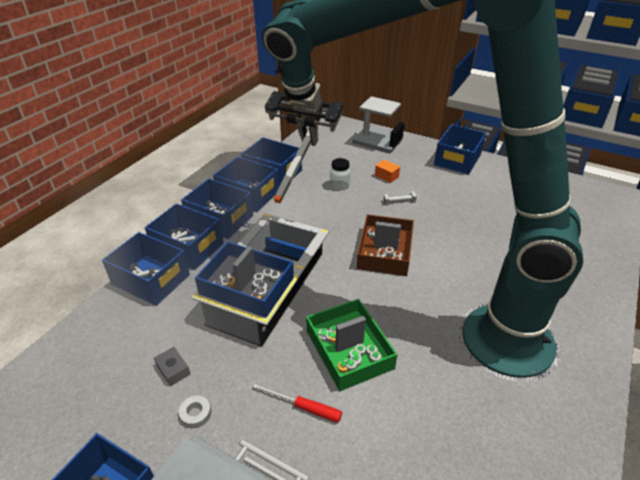

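View pics/wrist8.png

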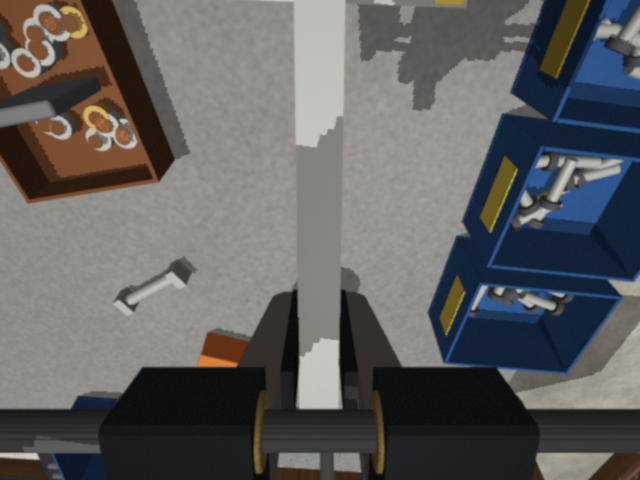

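```bash
python3 - <<'E'
from h import *
M=np.array([[np.cos(BY),-np.sin(BY)],[np.sin(BY),np.cos(BY)]])
for c in ("scene","side"):
    z=np.load(c+"8.npz");p,P=z["p"],z["P"]; h=cv2.cvtColor(p,cv2.COLOR_RGB2HSV)
    Q=P.copy();Q[...,:2]=((P[...,:2]-O)@M-[0,.095])*1000
    a=(abs(Q[...,0])<120)&(abs(Q[...,1])<110)
    b=a&(h[...,0]>100)&(h[...,0]<125)&(h[...,1]>120)&(abs(P[...,2]-.147)<.006)
    print(c,"rim",cv2.minAreaRect(Q[b][:,:2].astype(np.float32)))
    m=a&(h[...,0]>18)&(h[...,0]<38)&(h[...,1]>110)&(abs(P[...,2]-.092)<.006)&(abs(Q[...,1])<90)
    q=Q[m]; print(" yellow",np.percentile(q[:,:2],[1,99],axis=0),"low faces",np.nanmin(Q[a&(h[...,0]>100)&(h[...,0]<125)&(h[...,1]>120)&(P[...,2]>.093)&(P[...,2]<.13)][:,:2],axis=0),np.nanmax(Q[a&(h[...,0]>100)&(h[...,0]<125)&(h[...,1]>120)&(P[...,2]>.093)&(P[...,2]<.13)][:,:2],axis=0))
    save(c+"9",(p[190:300,340:490] if c=="scene" else p[220:350,180:340]).repeat(4,0).repeat(4,1))
E
```

```text
scene rim ((0.9762725830078125, -1.3265533447265625), (140.568359375, 184.36936950683594), 89.81438446044922)
 yellow [[-99.8963 -80.8499]
 [ 99.5367  76.415 ]] low faces [-92.4672 -72.3894] [93.138  69.4964]
side rim ((-1.3290481567382812, 0.1353607177734375), (142.8592071533203, 184.18470764160156), 89.93922424316406)
 yellow [[-99.2698 -76.6784]
 [ 94.8635  80.9833]] low faces [-93.8894 -70.3149] [89.2995 71.4498]
```

View pics/scene9.png

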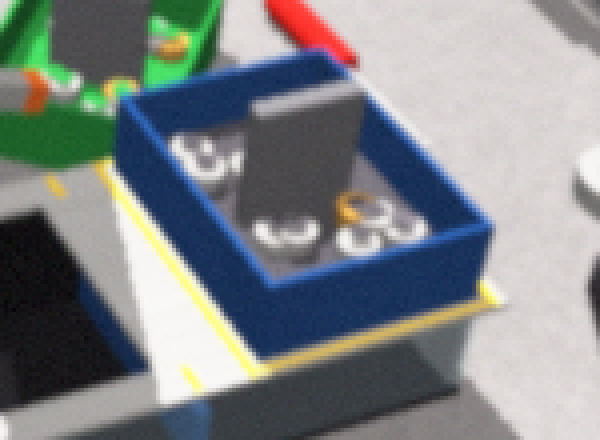

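View pics/side9.png

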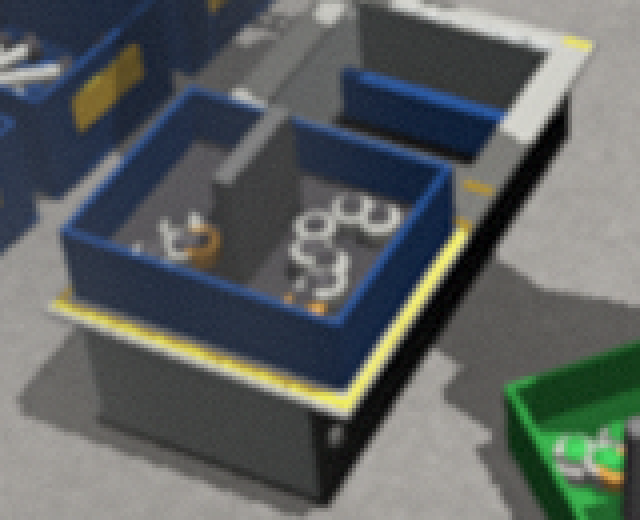

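The tub sits centred in the outline, within about 1 mm and 0.2°. The tube is held clear of everything, so I'm handing the job in.

```bash
python3 - <<'E'
from h import *
s=env.sense(); print(s["t"],s["gripper_width"],s["wrist_force"])
print(workorder.finish_job())
E
```

```text
22.8417 0.015150720765346966 [ 0.225   0.7929 -3.7257]
the job is handed in; nothing more can be done
None
```

The job is done and handed in at t = 22.8 s, inside the 48 s limit.

- **Tub:** I gripped its plate and slid it along the box's top. It first stopped about 3 mm short, so I pushed it the rest of the way before letting go. In the last check, both outside cameras put it within about 1.5 mm of the outline's centre and 0.2° of square, with yellow visible beyond the tub on every side I could see.
- **Tube:** I gripped it at 60 N on the steel about 4 cm from its orange end, because the rib under the end left no room for the fingers closer in. I tilted it to about 18.4°, drew it out along its axis and raised it.
- **Final hold:** The arm was still and the gripper read 15.2 mm on the tube. The tube's lower end was about 0.23 m above the table, roughly 14 cm above the box's top, and touching nothing.
- **Forces and bystanders:** Wrist force readings after each move never exceeded about 7 N. No bystander looked disturbed in the pictures; I did not measure their positions.
- **Disagreements:** The networks missed the tube while it was under the tub. In the last scene picture they gave the tub's y about 5 mm differently between cameras (0.228 and 0.223 m) and listed a weaker false tube end. I relied on my own depth measurements for the tub's position.

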